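# Lift the hot lid off the block heater with the lid lifter

## Task

The block heater's lid is hot: take the lid lifter out of its stand, hook it under the lid's loop handle, feel out where along the loop the lid balances, and lift the lid off level. Carry it level to the lid rest and set it down gently so that it sits home in the ring, then unhook the lifter and put it back in its stand. Touch neither lid nor heater with the gripper, never force anything, and leave the things standing about where they are.

Things in the scene. Friction and masses are not known exactly. Their poses are not given: they have to be found in the camera images.
- heater: Block heater: white square case 190 x 190 mm, 75 mm high, grey panel on its front (-x), fixed at varying place. On it a steel collar, 12 mm high, 178 mm outside and 136 mm inside diameter, on whose flat top (87 mm above the bench) the lid lies. Origin: centre of its underside.
- lid: Hot lid: steel plate, 170 mm diameter, 4 mm thick; under it a plug 130 mm in diameter, 8 mm deep, bevelled, that sits in the collar or the rest's ring with 3 mm play all round. Origin: centre of the plate's underside, where it bears; y along its loop handle. 0.16 kg without its two fittings, 0.24 to 0.60 kg with them. Hooked off balance, one side rises and it pivots about the plate's far edge.
- lid_loop (a point): Middle of the bar of the lid's upright loop handle, 42 mm above the lid's origin. Round bar, 7 mm thick, straight along the lid's y for 44 mm either way, upright legs at 48 mm. Window under it 34.5 mm high. The balance point lies on the bar, from 16 mm on the socket's side to 40 mm on the valve's side of here, else unknown. Hooked over 5 mm off it, the lid tips. Across the loop it balances.
- lid_valve (a point): Top of the body of the squat dark steel vent valve (27 mm thick, a thin pin stands 6 mm above it), on the lid at its y = +66 mm, 35 mm above the lid's origin. Its weight differs from lid to lid: 0.06 to 0.30 kg.
- lid_socket (a point): Top of the slim probe socket with a black cap (18 mm thick), on the lid at its y = -66 mm, 35 mm above the lid's origin. Its weight differs from lid to lid: 0.02 to 0.14 kg.
- lid_rest: Lid rest: low steel ring on a dark round foot of 186 mm diameter, fixed at varying place. Ring 136 mm inside, 178 mm outside diameter; its flat top, on which the lid's plate shall lie, is 30 mm above the bench. Origin: centre of its underside.
- lifter: Lid lifter, 0.11 kg, upright in its stand. Origin: bottom of the V seat of its hook, where the bar comes to lie, straight under the handle. Hook: steel strap 8 mm wide (y), opens upward, points to +x: flanks rise 5 mm at x = +-13 mm, tip at x = 13 to 17 mm is 8.5 mm high, underside 5 mm below the origin, shank at x = -13 to -19 mm. It goes under the loop along its own +x, x across the bar.
- lifter_handle (a point): Middle of the lifter's handle, 117 mm above the lifter's origin: plain wooden block, flat sides, 18 mm across the lifter's y, 24 mm across x, 66 mm high. Under it a round steel guard, 42 mm diameter, 4 mm thick, its underside 75 mm above the lifter's origin.
- stand: The lifter's stand, fixed at varying place and yaw: upright aluminium sleeve, 50 mm (x) by 24 mm (y) outside, 44 by 18 mm inside, on a dark foot 80 x 64 mm. The lifter hangs in it, guard on the rim, axes parallel to the stand's (lifter's origin then 13 mm above the bench on the stand's axis). Origin: centre of the foot's underside.
- stand_mouth (a point): Centre of the sleeve's open mouth, level with its rim, 88 mm above the bench.
- timer: Bystander: white bench timer, 58 x 62 x 18 mm, near the front edge. Origin: centre of its underside.
- control_vial: Bystander: small vial, 24 mm thick, 45 mm high, near the front edge. Origin: centre of its underside.
- sample_cup: Bystander: white sample cup, 59 mm thick, 66 mm high, at the back. Origin: centre of its underside.
- swab_box: Bystander: carton 60 x 95 x 50 mm, at the back. Origin: centre of its underside.
- stain_bottle: Bystander: brown bottle, 48 mm thick, 104 mm high, at the left. Origin: centre of its underside.
- diluent_bottle: Bystander: white bottle, 62 mm thick, 135 mm high, at the right front. Origin: centre of its underside.

How it is judged:
By the outcome, as a careful person would: the job done as asked, in the order asked, and still so for the second after the job is handed in, with the robot touching nothing.
It also fails if it takes over 72 s, if anything falls off the work surface, if the arm or the gripper's body presses on something with over 40 N, if the wrist force passes 120 N, or if a joint passes its speed limit or range.

## Robot

A 6-joint arm with a two-finger parallel gripper is mounted at the origin on a cart in front of the work surface, level with it; the furniture and walls round the work are solid. World frame = base frame: x ahead of the robot, y to its left, z up, the work surface at z = 0. Lengths are in m, angles in rad, forces in N, time in s.
With the tool pointing down it reaches from about 0.3 to 0.75 m from the base axis. Payload 8.5 kg.
Tool frame: the origin (TCP) lies between the finger pads; the fingertips stand 25 mm ahead of it and the grasp point (between the pads) lies 6 mm ahead of it; z points along the fingers, y is the line along which they close (so a half turn about z gives the same grasp; the last joint's range is limited). The gripper opens to 88 mm and grips with 3 to 60 N. Pads are 18 mm wide; open, the fingers measure 123 mm over their backs; the gripper's body (75 mm by 187 mm) begins 45 mm behind the grasp point.
Start: joints at [-1.321, 0.381, 1.297, -0, 1.464, -0.215], TCP at [0.247, -0.492, 0.264] pointing down, gripper open.
Joint ranges: [-3.11, 3.11], [-0.89, 2.33], [0.22, 2.48], [-1.42, 4.56], [0.17, 2.85], [-2.88, 2.88]. Speed limits (rad/s): [2.39, 2.39, 3.14, 3.14, 3.14, 3.14].

## Interface

Orientations are given as a unit quaternion [w, x, y, z].
In Python, from cell import bot, snapshot, job, recognise gives the robot as it stands.
- The arm moves only by the shell command python3 -m crank 'ROWS' [FORCE]. ROWS is JSON, a list of rows, each an object of numbers: "rx", "ry", "rz": the turn, a rotation vector about the tool's x, y, z in degrees; "tx", "ty", "tz": the shift along the tool's x, y, z in mm; "fingers": the opening, from 0 (shut) to 1 (fully open). In form: [{"rx": .., "ry": .., "rz": .., "tx": .., "ty": .., "tz": .., "fingers": ..}, ...]. A call has 1 to 8 rows; each row shifts and turns the commanded pose from where the row before left it, along the tool's axes as they then stand; what a row does not reach is not made up. A row lasts 1/8 s, in which the tool goes at most 62.5 mm and 10.7 degrees, less where a joint would pass 70% of its speed; a pose out of reach is approached as far as the arm can. A call is refused whole if a number of a shift passes 62.5 or a number of a turn 10.7, either way. A call with a gripper value outside its range is refused whole. The fingers move at their own pace and stop on an object; FORCE is the grip in N (left out, the last holds). Time passes only in rows, so rows that do not move let the fingers close. It gives the time, the measured TCP pose, the force, the opening and the grip force at its end, in the units of the state.
- bot.read_state(): the state, without advancing time (a new reading comes with each control period).
- snapshot(name): name is "scene" or "top" or "wrist"; returns a dict with "frame" (384x512x3 uint8, blue, green, red), "depth" (384x512 float32, m along the optical axis (not along the pixel's ray), 0 where there is no reading), "camera_matrix" (3x3 intrinsics, pixels), "position" and "orientation" of the camera in the world. Camera axes: x right, y down, z forward; pixel columns grow to the right and rows downward; lengths in m; the calibration is good to about 2 mm. The wrist camera is an equidistant fisheye: a pixel r from the principal point sees the ray r / f radians off the axis. A picture is of the moment at which its call begins.
- job.close_job(): hands the job in; it is judged then, once.
Trained networks look in the newest picture that a camera, given by its name, has taken for a name from the list of things; names that differ only in an ending like _2 or _b are one class to them, and where a whole thing is asked for, a point or a joint stands for the part that bears it (a point fixed in the world has none). Each returns a list of dicts, best first, with "conf" (0 to 1); they miss things now and then, are a little off and sometimes report something else, mostly with a low value. They report only what shows in the picture. A call takes as long as a camera call.
- recognise(label, camera): "extent" ([left, top, right, bottom] in pixels, round what is visible of it).
The state is a dict: "time": time; "joint_pos": joint angles; "joint_vel": joint speeds; "effort": joint torques, N m; "ee_pos": TCP position; "orientation": TCP orientation; "contact_force": force on the tool from outside, world axes, zero at the start; "moment": the same for the moment, N m; "width": finger opening in m; "finger_force": force on a finger pad.
Only numpy, scipy, OpenCV 4.12 (cv2) and the standard library are available. Lean on these libraries where they do the work, as an engineer would, in place of code of your own. Each camera call takes 0.05 s, during which the arm holds its last target. There are 200 camera calls.

## Working session

There is one attempt and no reset: what is moved stays moved. The work goes in short steps, Python scripts to look and compute and a shell command to move; the robot and the scene stay as the last step left them, time stands still between calls to the robot, and variables do not carry over. Pictures are saved under pics/ and viewed, at most 10 in all, crops included, and the job is handed in when it is done.

```bash
ls; mkdir -p pics; cat > h.py <<'E'
import numpy as np, cv2
from cell import bot, snapshot, job, recognise
from scipy.spatial.transform import Rotation as R
def rot(q): return R.from_quat([q[1],q[2],q[3],q[0]]).as_matrix()
def cloud(s):
    d=s['depth']; K=np.array(s['camera_matrix']); v,u=np.mgrid[:d.shape[0],:d.shape[1]]
    c=np.stack([(u-K[0,2])/K[0,0]*d,(v-K[1,2])/K[1,1]*d,d],-1)
    p=c@rot(s['orientation']).T+np.array(s['position']); p[d==0]=np.nan
    return p
E
python3 - <<'E'
from h import *
ims=[]
L="heater lid lid_loop lid_valve lid_socket lid_rest lifter lifter_handle stand stand_mouth timer control_vial sample_cup swab_box stain_bottle diluent_bottle".split()
for c in ["scene","top"]:
    s=snapshot(c); np.savez(c,**{k:np.array(v) for k,v in s.items()}); P=cloud(s)
    print(c,np.round(s['position'],3),np.round(s['camera_matrix'],1).tolist())
    cv2.imwrite(f"pics/{c}0.png",s['frame'])
    for l in L:
        r=recognise(l,c)
        if r:
            e=r[0]['extent']; x0,y0,x1,y1=[int(round(t)) for t in e]
            p=P[max(0,y0):y1+1,max(0,x0):x1+1].reshape(-1,3)
            print(l,round(r[0]['conf'],2),[x0,y0,x1,y1],np.round(P[(y0+y1)//2,(x0+x1)//2],3),'zmax',np.round(np.nanpercentile(p[:,2],97),3),len(r))
print(bot.read_state())
E
```

```text
pics
scene [-0.691 -1.002  0.777] [[446.5, 0.0, 257.8], [0.0, 446.5, 184.9], [0.0, 0.0, 1.0]]
heater 0.8 [217, 191, 288, 232] [ 0.412 -0.17   0.08 ] zmax 0.098 1
lid 0.97 [230, 181, 278, 203] [ 0.519 -0.102  0.095] zmax 0.137 2
lid_loop 0.94 [232, 186, 278, 205] [ 0.496 -0.123  0.097] zmax 0.12 1
lid_valve 0.69 [283, 186, 306, 200] [ 0.684 -0.175  0.044] zmax 0.321 4
lid_socket 0.83 [227, 183, 276, 205] [ 0.501 -0.101  0.093] zmax 0.131 2
lid_rest 0.64 [289, 212, 341, 245] [ 0.535 -0.351  0.009] zmax 0.035 1
lifter 0.7 [196, 173, 205, 190] [0.421 0.073 0.135] zmax 0.162 1
lifter_handle 0.48 [197, 168, 203, 192] [0.425 0.077 0.137] zmax 0.166 1
stand 0.58 [196, 192, 215, 218] [0.432 0.069 0.033] zmax 0.087 1
stand_mouth 0.6 [191, 193, 214, 216] [0.413 0.066 0.045] zmax 0.083 1
timer 0.45 [218, 227, 237, 238] [ 0.332 -0.119  0.019] zmax 0.023 1
control_vial 0.4 [195, 192, 216, 216] [0.435 0.071 0.035] zmax 0.087 1
sample_cup 0.54 [266, 176, 281, 187] [ 0.698 -0.067  0.066] zmax 0.348 1
swab_box 0.49 [281, 186, 307, 200] [ 0.684 -0.175  0.044] zmax 0.321 1
stain_bottle 0.49 [148, 170, 1
[... 1338 characters left out ...]

{'time': 1.7, 'joint_pos': array([-1.32134265e+00,  3.80565192e-01,  1.29738386e+00,  6.71661334e-06,
        1.46359137e+00, -2.15280142e-01]), 'joint_vel': array([-0.00045528,  0.00160303, -0.00198176,  0.0002219 , -0.00043316,
        0.0005073 ]), 'effort': array([-1.07731855e-04, -4.37794340e+01, -2.24730277e+01,  7.13301776e-02,
        3.13492608e-02,  2.11800764e-07]), 'ee_pos': array([ 0.24650714, -0.49164888,  0.26377256]), 'orientation': array([2.60587853e-05, 9.73124149e-01, 2.30281112e-01, 3.78482737e-06]), 'contact_force': array([ 0.5221016 ,  0.3558993 , -0.06027264]), 'moment': array([-0.04113597,  0.01809429, -0.03093285]), 'finger_force': 0.0, 'width': 0.08837589029397178}
```

```bash
python3 - <<'E'
from h import *
from scipy.optimize import least_squares
def circ(p):
    f=lambda q:np.hypot(p[:,0]-q[0],p[:,1]-q[1])
    return least_squares(lambda q:f(q)-q[2],[*np.median(p[:,:2],0),.085],loss='soft_l1',f_scale=.002).x
for c in ["scene","top"]:
    s=dict(np.load(c+".npz")); P=cloud(s).reshape(-1,3); P=P[~np.isnan(P[:,0])]
    near=lambda x,y,r,z0,z1:P[(np.hypot(P[:,0]-x,P[:,1]-y)<r)&(P[:,2]>z0)&(P[:,2]<z1)]
    lid=near(.507,-.103,.1,.085,.1); print(c,'lid plate centroid',lid[:,:2].min(0),lid[:,:2].max(0),(lid.min(0)+lid.max(0))/2)
    up=near(.507,-.103,.08,.108,.15); print('up',len(up)); print(np.round(up[np.argsort(up[:,1])][::max(1,len(up)//25)],3).tolist())
    rr=near(.505,-.36,.11,.022,.04); print('rest ring',(rr.min(0)+rr.max(0))/2,rr.max(0)-rr.min(0),circ(rr))
    ha=near(.428,.07,.05,.125,.175); print('handle',len(ha),ha.min(0),ha.max(0)); 
    hb=ha[ha[:,2]>.155]; print(cv2.minAreaRect(hb[:,:2].astype(np.float32)))
    ft=near(.428,.07,.07,.004,.03); print('foot',cv2.minAreaRect(ft[:,:2].astype(np.float32)))
    g=near(.428,.07,.05,.085,.1); print('guard',(g.min(0)+g.max(0))/2)
s=dict(np.load("top.npz")); f=s['frame']; a=cv2.resize(f[165:250,190:370],None,fx=4.4,fy=4.4,interpolation=cv2.INTER_CUBIC)
cv2.imwrite("pics/topc.png",a)
E
```

```text
scene lid plate centroid [ 0.41788002 -0.19153511] [ 0.5910503  -0.02035195] [ 0.50446516 -0.10594353  0.09247902]
up 130
[[0.539, -0.17, 0.127], [0.538, -0.166, 0.115], [0.54, -0.164, 0.117], [0.532, -0.16, 0.111], [0.536, -0.158, 0.117], [0.532, -0.148, 0.117], [0.536, -0.145, 0.126], [0.533, -0.143, 0.135], [0.525, -0.135, 0.132], [0.526, -0.13, 0.131], [0.514, -0.121, 0.137], [0.508, -0.112, 0.137], [0.508, -0.107, 0.132], [0.501, -0.09, 0.135], [0.502, -0.084, 0.137], [0.502, -0.075, 0.135], [0.483, -0.066, 0.12], [0.489, -0.062, 0.137], [0.489, -0.057, 0.128], [0.484, -0.056, 0.121], [0.486, -0.054, 0.116], [0.475, -0.053, 0.112], [0.467, -0.05, 0.118], [0.471, -0.047, 0.112], [0.471, -0.042, 0.119], [0.468, -0.04, 0.112]]
rest ring [ 0.51002322 -0.36578416  0.03059423] [0.18569494 0.17489402 0.01712319] [ 0.50527218 -0.3676173   0.07783006]
handle 70 [0.41548995 0.06772808 0.12512141] [0.44506011 0.08907124 0.16780836]
((0.42820504307746887, 0.07953627407550812), (0.017667455598711967, 0.019227273762226105), 80.02779388427734)
foot ((0.4231416583061218, 0.0770622119307518), (0
[... 651 characters left out ...]
 [0.478, -0.055, 0.122], [0.472, -0.055, 0.112], [0.492, -0.051, 0.111], [0.482, -0.048, 0.119], [0.492, -0.045, 0.12], [0.489, -0.045, 0.112], [0.485, -0.042, 0.121], [0.469, -0.042, 0.114], [0.489, -0.039, 0.115], [0.482, -0.035, 0.118]]
rest ring [ 0.51034651 -0.36620257  0.03039861] [0.17612236 0.17650134 0.01665221] [ 0.51030232 -0.36637064  0.07869991]
handle 51 [0.42102218 0.06888718 0.12740064] [0.44333909 0.08945875 0.16798433]
((0.4324822425842285, 0.07953723520040512), (0.022296151146292686, 0.016797764226794243), 16.602741241455078)
foot ((0.4260966181755066, 0.07110379636287689), (0.13317468762397766, 0.13214150071144104), 44.98681640625)
guard [0.43160658 0.07950511 0.09143084]
```

View pics/topc.png

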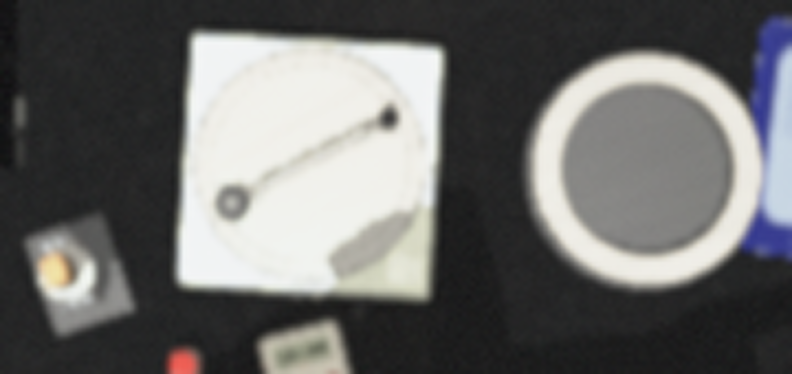

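View pics/scene0.png

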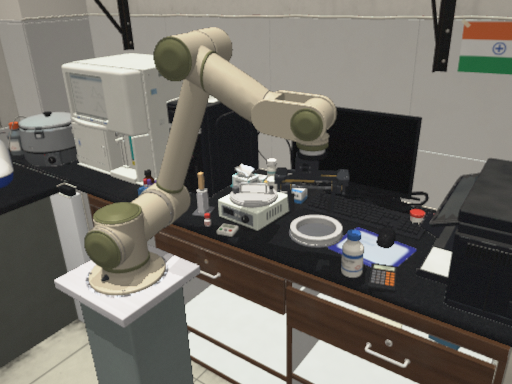

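Top crop: heater with the lid's valve (grey ring) at crop (232,202), socket (black) at (388,117), stand foot at (80,275) with handle, and rest ring at (645,170). The scene view confirms the layout and a free path above. Moving above the stand.

```bash
R8='{"tx":42.2,"ty":-42.7}'; python3 -m crank '[{"tx":42.2,"ty":-42.7},{"tx":42.2,"ty":-42.7},{"tx":42.2,"ty":-42.7},{"tx":42.2,"ty":-42.7},{"tx":42.2,"ty":-42.7},{"tx":42.2,"ty":-42.7},{"tx":42.2,"ty":-42.7},{"tx":42.2,"ty":-42.7}]'; python3 -m crank '[{"tx":42,"ty":-43},{"tx":42,"ty":-43},{"rz":6.2},{}]'
cat >> h.py <<'E'
def yaw(st):
    x=rot(st['orientation'])[:,0]; return np.arctan2(x[1],x[0])
def go(x,y,z,yw=None):
    "tool deltas (mm, deg); shift first in present axes, then turn"
    st=bot.read_state(); p=np.array(st['ee_pos']); M=rot(st['orientation'])
    d=M.T@(np.array([x,y,z])-p)*1000
    out=dict(t=round(st['time'],2),shift=np.round(d,1).tolist(),yaw=round(np.degrees(yaw(st)),1))
    if yw is not None: out['rz']=round((np.degrees(yaw(st))-yw+180)%360-180,1)
    print(out)
def wcloud(s):
    d=s['depth'];K=np.array(s['camera_matrix']);v,u=np.mgrid[:d.shape[0],:d.shape[1]]
    a=(u-K[0,2])/K[0,0];b=(v-K[1,2])/K[1,1];t=np.hypot(a,b)+1e-9
    k=np.tan(t)/t
    c=np.stack([a*k*d,b*k*d,d],-1); p=c@rot(s['orientation']).T+np.array(s['position']); p[(d==0)|(t>1.4)]=np.nan
    return p
E
python3 - <<'E'
from h import *
s=snapshot("wrist"); np.savez("w1",**{k:np.array(v) for k,v in s.items()}); cv2.imwrite("pics/w1.png",s['frame'])
P=wcloud(s).reshape(-1,3); P=P[~np.isnan(P[:,0])]
print(s['position'],rot(s['orientation'])[:,2],np.array(s['camera_matrix'])[0])
near=lambda x,y,r,z0,z1:P[(np.hypot(P[:,0]-x,P[:,1]-y)<r)&(P[:,2]>z0)&(P[:,2]<z1)]
for n,z0,z1,r in [('top',.159,.168,.03),('guard',.088,.096,.04),('foot',.004,.02,.06)]:
    a=near(.43,.08,r,z0,z1); print(n,len(a)); 
    if len(a)>5: print(cv2.minAreaRect(a[:,:2].astype(np.float32)),a.mean(0))
st=bot.read_state();print(st['ee_pos'],np.degrees(yaw(st)),st['joint_pos'],st['time'])
E
```

```text
[ 0.3066893  -0.4608277   0.38474868] [-0.23743385 -0.11872171 -0.96412153] [297.31863964   0.         256.46819678]
top 0
guard 0
foot 0
[ 0.24653545 -0.49165055  0.26375848] 26.63208562596643 [-1.32130313e+00  3.80612343e-01  1.29735052e+00  3.25884153e-05
  1.46361454e+00 -2.15327872e-01] 1.75schema error: expected keys rx, ry, rz, tx, ty, tz, fingers
schema error: expected keys rx, ry, rz, tx, ty, tz, fingers
```

View pics/w1.png

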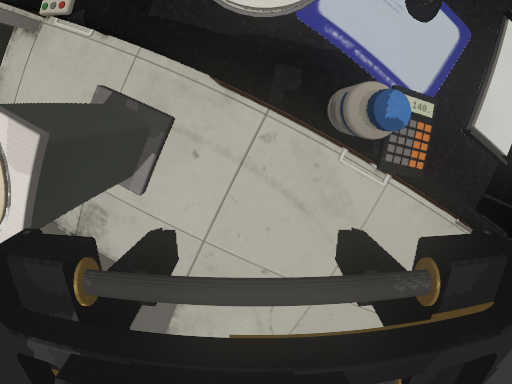

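The wrist picture shows floor and the diluent bottle (365,110): the arm has not moved because each row needs all keys.

```bash
python3 -m crank '[{"rx":0,"ry":0,"rz":0,"tx":42.2,"ty":-42.7,"tz":0,"fingers":1},{"rx":0,"ry":0,"rz":0,"tx":42.2,"ty":-42.7,"tz":0,"fingers":1},{"rx":0,"ry":0,"rz":0,"tx":42.2,"ty":-42.7,"tz":0,"fingers":1},{"rx":0,"ry":0,"rz":0,"tx":42.2,"ty":-42.7,"tz":0,"fingers":1},{"rx":0,"ry":0,"rz":0,"tx":42.2,"ty":-42.7,"tz":0,"fingers":1},{"rx":0,"ry":0,"rz":0,"tx":42.2,"ty":-42.7,"tz":0,"fingers":1},{"rx":0,"ry":0,"rz":0,"tx":42.2,"ty":-42.7,"tz":0,"fingers":1},{"rx":0,"ry":0,"rz":0,"tx":42.2,"ty":-42.7,"tz":0,"fingers":1}]'; python3 -m crank '[{"rx":0,"ry":0,"rz":0,"tx":42,"ty":-43,"tz":0,"fingers":1},{"rx":0,"ry":0,"rz":0,"tx":42,"ty":-43,"tz":0,"fingers":1},{"rx":0,"ry":0,"rz":6.2,"tx":0,"ty":0,"tz":0,"fingers":1},{"rx":0,"ry":0,"rz":0,"tx":0,"ty":0,"tz":0,"fingers":1}]'
python3 - <<'E'
from h import *
s=snapshot("wrist"); np.savez("w1",**{k:np.array(v) for k,v in s.items()}); cv2.imwrite("pics/w2.png",s['frame'])
P=wcloud(s).reshape(-1,3); P=P[~np.isnan(P[:,0])]
near=lambda x,y,r,z0,z1:P[(np.hypot(P[:,0]-x,P[:,1]-y)<r)&(P[:,2]>z0)&(P[:,2]<z1)]
for n,z0,z1,r in [('top',.159,.168,.03),('guard',.089,.096,.04),('foot',.004,.02,.06)]:
    a=near(.43,.08,r,z0,z1); print(n,len(a)); 
    if len(a)>5: print(cv2.minAreaRect(a[:,:2].astype(np.float32)),a.mean(0))
st=bot.read_state();print(st['ee_pos'],np.degrees(yaw(st)),st['joint_pos'],st['time'])
E
```

```text
time: 2.75
ee_pos: [0.3955, -0.0331, 0.2641]
orientation: [0.0, 0.973, 0.23, 0.0]
contact_force: [0.7, -1.0, 0.0]
width: 0.0882
finger_force: 0.0
time: 3.25
ee_pos: [0.4317, 0.0801, 0.2637]
orientation: [0.0, 0.984, 0.178, -0.0]
contact_force: [0.7, -0.1, -0.9]
width: 0.0884
finger_force: 0.0
top 566
((0.4328472912311554, 0.078970767557621), (0.0232786163687706, 0.017501691356301308), 20.188602447509766) [0.43359656 0.07912853 0.16210588]
guard 719
((0.4368531107902527, 0.08054202795028687), (0.039861083030700684, 0.04165153205394745), 20.795265197753906) [0.4379979  0.08113281 0.09192656]
foot 1304
((0.43302008509635925, 0.07873065769672394), (0.07955501973628998, 0.0639839842915535), 18.999025344848633) [0.44489209 0.0840937  0.00545122]
[0.43166543 0.07950283 0.26373761] 20.55329904650069 [-8.88317889e-02  1.85065960e-01  1.58133418e+00 -6.99620351e-05
  1.37525322e+00  1.12325539e+00] 3.3
```

View pics/w2.png

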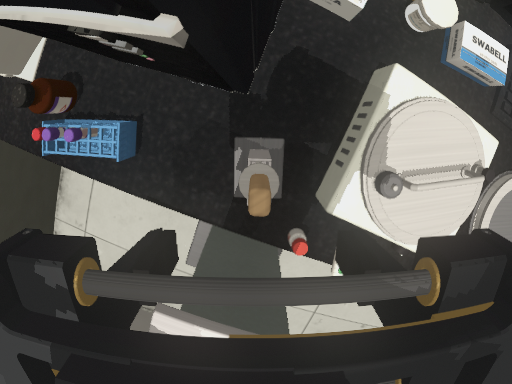

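The wrist picture shows handle (258,195), the stand foot aligned with the tool, and the heater with the lid to the right (valve at 390,185). Stand at (0.433, 0.079), yaw 20°; descending and gripping.

```bash
python3 -m crank '[{"rx":0,"ry":0,"rz":0.5,"tx":1,"ty":1,"tz":42.7,"fingers":1},{"rx":0,"ry":0,"rz":0,"tx":0,"ty":0,"tz":42.7,"fingers":1},{"rx":0,"ry":0,"rz":0,"tx":0,"ty":0,"tz":42.5,"fingers":1},{"rx":0,"ry":0,"rz":0,"tx":0,"ty":0,"tz":0,"fingers":0},{"rx":0,"ry":0,"rz":0,"tx":0,"ty":0,"tz":0,"fingers":0},{"rx":0,"ry":0,"rz":0,"tx":0,"ty":0,"tz":0,"fingers":0},{"rx":0,"ry":0,"rz":0,"tx":0,"ty":0,"tz":0,"fingers":0},{"rx":0,"ry":0,"rz":0,"tx":0,"ty":0,"tz":0,"fingers":0}]' 35
python3 - <<'E'
from h import *
s=dict(np.load("w1.npz")); P=wcloud(s).reshape(-1,3); P=P[~np.isnan(P[:,0])]
c=np.array([.511,-.106]); 
a=P[(np.hypot(*(P[:,:2]-c).T)<.1)&(P[:,2]>.126)&(P[:,2]<.14)]
x,y,_=0,0,0
l=cv2.fitLine(a[:,:2].astype(np.float32),cv2.DIST_HUBER,0,.01,.01).ravel(); print('bar',len(a),l,np.degrees(np.arctan2(l[1],l[0])),a.min(0),a.max(0))
b=P[(np.hypot(*(P[:,:2]-c).T)<.1)&(P[:,2]>.117)&(P[:,2]<.1245)]
for n,q in [('valve',(.481,-.047)),('sock',(.543,-.164))]:
    k=b[np.hypot(*(b[:,:2]-q).T)<.02]; print(n,len(k),(k.min(0)+k.max(0))/2,k.max(0)-k.min(0))
p=P[(np.hypot(*(P[:,:2]-c).T)<.12)&(P[:,2]>.0885)&(P[:,2]<.094)]; print((p.min(0)+p.max(0))/2,p.max(0)-p.min(0))
E
```

```text
time: 4.3
ee_pos: [0.4331, 0.079, 0.1363]
orientation: [0.0, 0.985, 0.173, 0.0]
contact_force: [0.1, -0.2, -0.1]
width: 0.0406
finger_force: 0.0
bar 503 [ 0.46429765 -0.88567924  0.51042163 -0.09711836] -62.33522 [ 0.48844863 -0.14750535  0.12639586] [ 0.53838889 -0.05812067  0.13388722]
valve 74 [ 0.48443098 -0.0493506   0.12067722] [0.0204679  0.02372963 0.00735044]
sock 133 [ 0.54342617 -0.15748575  0.12030222] [0.0165686  0.02501571 0.00646309]
[ 0.51334481 -0.10330315  0.09125335] [0.17045805 0.17261542 0.00548234]
```

```bash
python3 -m crank '[{"rx":0,"ry":0,"rz":0,"tx":0,"ty":0,"tz":0,"fingers":0},{"rx":0,"ry":0,"rz":0,"tx":0,"ty":0,"tz":0,"fingers":0},{"rx":0,"ry":0,"rz":0,"tx":0,"ty":0,"tz":0,"fingers":0},{"rx":0,"ry":0,"rz":0,"tx":0,"ty":0,"tz":0,"fingers":0}]' 35
```

```text
time: 4.8
ee_pos: [0.433, 0.079, 0.1358]
orientation: [-0.0, 0.985, 0.173, -0.0]
contact_force: [-0.4, -0.1, 0.3]
width: 0.0177
finger_force: 35.0
```

```bash
python3 -m crank '[{"rx":0,"ry":0,"rz":0,"tx":0,"ty":0,"tz":-10,"fingers":0},{"rx":0,"ry":0,"rz":0,"tx":0,"ty":0,"tz":-30,"fingers":0},{"rx":0,"ry":0,"rz":0,"tx":0,"ty":0,"tz":-45,"fingers":0},{"rx":0,"ry":0,"rz":0,"tx":0,"ty":0,"tz":-45,"fingers":0},{"rx":0,"ry":0,"rz":0,"tx":0,"ty":0,"tz":0,"fingers":0}]'
python3 - <<'E'
from h import *
s=snapshot("scene"); p=np.array([.433,.079,.18])
M=rot(s['orientation']);c=M.T@(p-s['position']);K=np.array(s['camera_matrix']);u,v=[int(t) for t in (K@c/c[2])[:2]]
print(u,v)
cv2.imwrite("pics/s1.png",cv2.resize(s['frame'][v-40:v+40,u-40:u+60],None,fx=7,fy=7,interpolation=cv2.INTER_CUBIC))
P=cloud(s).reshape(-1,3);a=P[(np.hypot(P[:,0]-.433,P[:,1]-.079)<.035)&(P[:,2]<.165)&(P[:,2]>.095)]
print(np.round(a[np.argsort(a[:,2])],3).tolist())
E
```

```text
time: 5.42
ee_pos: [0.4338, 0.079, 0.269]
orientation: [0.001, 0.985, 0.173, 0.003]
contact_force: [0.0, -1.2, -0.2]
width: 0.0176
finger_force: 35.0
200 168
[[0.437, 0.086, 0.151], [0.439, 0.083, 0.151], [0.418, 0.079, 0.151], [0.431, 0.075, 0.152], [0.438, 0.077, 0.152], [0.443, 0.087, 0.153], [0.416, 0.072, 0.153], [0.448, 0.091, 0.154], [0.423, 0.073, 0.155], [0.441, 0.079, 0.155], [0.448, 0.086, 0.155], [0.418, 0.078, 0.156], [0.448, 0.09, 0.159], [0.414, 0.07, 0.159], [0.419, 0.079, 0.159], [0.417, 0.072, 0.161]]
```

View pics/s1.png

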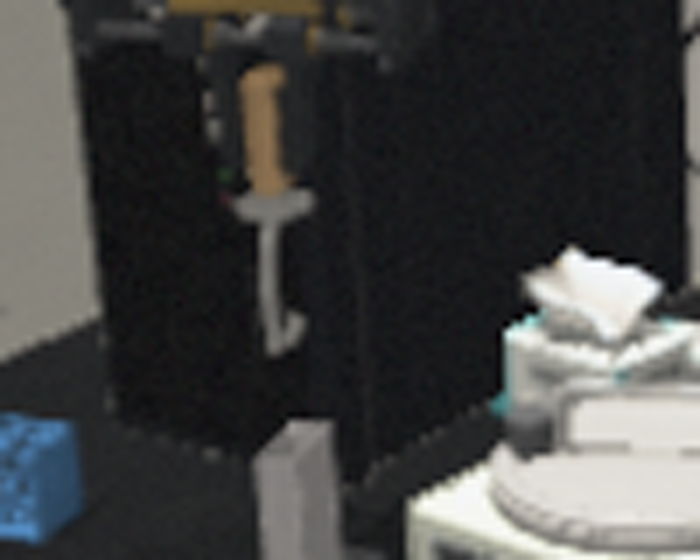

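The scene picture shows the lifter held upright, its hook tip at (300,320) pointing right, i.e. to +x. Going to the front side of the loop, 34 mm to the valve side.

```bash
python3 - <<'E'
from h import *
go(.4441,-.1008,.2295,27.7)
E
```

```text
{'t': 5.47, 'shift': [-51.0, 172.8, 37.5], 'yaw': np.float64(19.9), 'rz': np.float64(-7.8)}
```

```bash
python3 -m crank '[{"rx":0,"ry":0,"rz":0,"tx":-15,"ty":45,"tz":0,"fingers":0},{"rx":0,"ry":0,"rz":0,"tx":-16,"ty":50,"tz":0,"fingers":0},{"rx":0,"ry":0,"rz":0,"tx":-15,"ty":50,"tz":0,"fingers":0},{"rx":0,"ry":0,"rz":0,"tx":-5,"ty":27.8,"tz":17.5,"fingers":0},{"rx":0,"ry":0,"rz":-7.8,"tx":0,"ty":0,"tz":20,"fingers":0},{"rx":0,"ry":0,"rz":0,"tx":0,"ty":0,"tz":0,"fingers":0}]'
python3 - <<'E'
from h import *
s=snapshot("wrist"); np.savez("w3",**{k:np.array(v) for k,v in s.items()}); cv2.imwrite("pics/w3.png",s['frame'])
go(.4972,-.0729,.2295,27.7); print(bot.read_state()['ee_pos'])
P=wcloud(s).reshape(-1,3); P=P[~np.isnan(P[:,0])]
c=np.array([.513,-.103]); 
a=P[(np.hypot(*(P[:,:2]-c).T)<.06)&(P[:,2]>.126)&(P[:,2]<.136)]
ang=np.radians(27.7);X=np.array([np.cos(ang),np.sin(ang)]);Y=np.array([-X[1],X[0]])
q=a[:,:2]-c; a=a[(abs(q@X)<.012)]
l=cv2.fitLine(a[:,:2].astype(np.float32),cv2.DIST_HUBER,0,.01,.01).ravel(); print('bar',len(a),l[2:],np.degrees(np.arctan2(l[1],l[0])),a.min(0),a.max(0),'off',(l[2:]-c)@X)
E
```

```text
time: 6.22
ee_pos: [0.443, -0.1006, 0.2264]
orientation: [-0.002, 0.971, 0.239, -0.002]
contact_force: [-0.6, -0.0, -1.0]
width: 0.0175
finger_force: 35.0
{'t': 6.28, 'shift': [60.4, 0.3, -2.0], 'yaw': np.float64(27.6), 'rz': np.float64(-0.1)}
[ 0.44350425 -0.10056432  0.22756743]
bar 1226 [ 0.5119779  -0.10177521] -62.43932 [ 0.48789012 -0.14970369  0.12600998] [ 0.53856514 -0.05798135  0.13432062] off -0.00033561909508541453
```

View pics/w3.png

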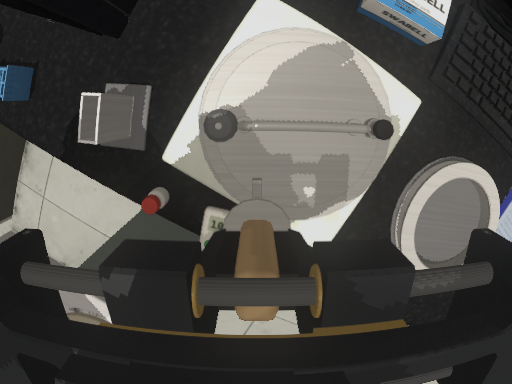

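The wrist picture shows the hook (257,185) pointing at the bar, which runs from (235,125) to (370,128), valve on the left, socket right. Inserting.

```bash
python3 -m crank '[{"rx":0,"ry":0,"rz":0,"tx":12,"ty":0,"tz":0,"fingers":0},{"rx":0,"ry":0,"rz":0,"tx":16,"ty":0,"tz":0,"fingers":0},{"rx":0,"ry":0,"rz":0,"tx":16,"ty":0,"tz":0,"fingers":0},{"rx":0,"ry":0,"rz":0,"tx":12,"ty":0,"tz":0,"fingers":0},{"rx":0,"ry":0,"rz":0,"tx":4,"ty":0,"tz":0,"fingers":0},{"rx":0,"ry":0,"rz":0,"tx":0,"ty":0,"tz":0,"fingers":0}]'
cat >> h.py <<'E'
def feel(n=5):
    f=[];
    for i in range(n): snapshot("wrist"); st=bot.read_state(); f.append([*st['contact_force'],*st['moment'],*st['ee_pos']])
    f=np.array(f); print('t',round(st['time'],2),'F',np.round(f[:,:3].mean(0),2),'sd',np.round(f[:,:3].std(0),2),'M',np.round(f[:,3:6].mean(0),3),'p',np.round(f[-1,6:],4))
E
python3 -c "
from h import *
feel(6); go(.4972,-.0729,.2295,27.7)"
```

```text
time: 7.02
ee_pos: [0.4971, -0.0728, 0.2282]
orientation: [-0.0, 0.971, 0.24, -0.0]
contact_force: [0.2, -0.7, -1.6]
width: 0.018
finger_force: 35.0
t 7.33 F [-0.07  0.04 -1.25] sd [0.44 0.61 0.28] M [0.017 0.003 0.004] p [ 0.4969 -0.0731  0.2284]
{'t': 7.33, 'shift': [0.4, -0.0, -1.1], 'yaw': np.float64(27.7), 'rz': np.float64(0.0)}
```

```bash
python3 -m crank '[{"rx":0,"ry":0,"rz":0,"tx":0,"ty":0,"tz":-9,"fingers":0},{"rx":0,"ry":0,"rz":0,"tx":0,"ty":0,"tz":-8,"fingers":0},{"rx":0,"ry":0,"rz":0,"tx":0,"ty":0,"tz":-2,"fingers":0},{"rx":0,"ry":0,"rz":0,"tx":0,"ty":0,"tz":-2,"fingers":0},{"rx":0,"ry":0,"rz":0,"tx":0,"ty":0,"tz":-2,"fingers":0},{"rx":0,"ry":0,"rz":0,"tx":0,"ty":0,"tz":-1,"fingers":0},{"rx":0,"ry":0,"rz":0,"tx":0,"ty":0,"tz":0,"fingers":0}]'
python3 -c "
from h import *
feel(8)"
```

```text
time: 8.2
ee_pos: [0.497, -0.0729, 0.2523]
orientation: [-0.0, 0.971, 0.24, -0.0]
contact_force: [0.4, -0.1, -3.8]
width: 0.0175
finger_force: 35.0
t 8.6 F [ 0.38 -0.33 -3.83] sd [0.54 0.4  0.49] M [-0.078 -0.04   0.025] p [ 0.4971 -0.0729  0.2523]
```

```bash
python3 -m crank '[{"rx":0,"ry":0,"rz":0,"tx":0,"ty":0,"tz":2,"fingers":0},{"rx":0,"ry":0,"rz":0,"tx":0,"ty":0,"tz":2.5,"fingers":0},{"rx":0,"ry":0,"rz":0,"tx":0,"ty":0,"tz":7.5,"fingers":0},{"rx":0,"ry":0,"rz":0,"tx":0,"ty":25,"tz":0,"fingers":0},{"rx":0,"ry":0,"rz":0,"tx":0,"ty":25,"tz":0,"fingers":0},{"rx":0,"ry":0,"rz":0,"tx":0,"ty":0,"tz":0,"fingers":0},{"rx":0,"ry":0,"rz":0,"tx":0,"ty":0,"tz":-5,"fingers":0},{"rx":0,"ry":0,"rz":0,"tx":0,"ty":0,"tz":0,"fingers":0}]'
python3 -c "
from h import *
feel(4)"
python3 -m crank '[{"rx":0,"ry":0,"rz":0,"tx":0,"ty":0,"tz":-2,"fingers":0},{"rx":0,"ry":0,"rz":0,"tx":0,"ty":0,"tz":-2,"fingers":0},{"rx":0,"ry":0,"rz":0,"tx":0,"ty":0,"tz":-2,"fingers":0},{"rx":0,"ry":0,"rz":0,"tx":0,"ty":0,"tz":-1,"fingers":0},{"rx":0,"ry":0,"rz":0,"tx":0,"ty":0,"tz":0,"fingers":0}]'
python3 -c "
from h import *
feel(8)"
```

```text
time: 9.6
ee_pos: [0.5202, -0.1166, 0.246]
orientation: [0.0, 0.971, 0.24, 0.0]
contact_force: [-0.4, 0.0, -1.2]
width: 0.0175
finger_force: 35.0
t 9.8 F [-0.36  0.63 -0.89] sd [0.55 0.28 0.25] M [0.035 0.019 0.025] p [ 0.5202 -0.1168  0.2454]
time: 10.42
ee_pos: [0.5203, -0.1172, 0.2523]
orientation: [-0.0, 0.971, 0.24, -0.0]
contact_force: [-0.2, -0.6, -4.4]
width: 0.0178
finger_force: 35.0
t 10.82 F [-0.06  0.09 -4.92] sd [0.36 0.35 0.33] M [ 0.022  0.002 -0.016] p [ 0.5203 -0.1172  0.2523]
```

```bash
cat >> h.py <<'E'
def tilt(c=(.513,-.103),yw=27.7,z0=.091,zr=.02,save=None):
    s=snapshot("wrist"); 
    if save: cv2.imwrite(save,s['frame'])
    P=wcloud(s).reshape(-1,3); P=P[~np.isnan(P[:,0])]
    a=np.radians(yw);X=np.array([np.cos(a),np.sin(a)]);Y=np.array([-X[1],X[0]])
    q=P[:,:2]-np.array(c); x=q@X;y=q@Y; k=(np.hypot(x,y)<.078)&(abs(x)>.02)&(abs(P[:,2]-z0)<zr)
    x,y,z=x[k],y[k],P[k,2]
    A=np.c_[x,y,np.ones_like(x)]
    from scipy.optimize import least_squares
    r=least_squares(lambda t:A@t-z,[0,0,z0],loss='soft_l1',f_scale=.001)
    print('n',len(x),'slope deg x,y',np.round(np.degrees(r.x[:2]),2),'z',round(r.x[2],4))
E
python3 -c "
from h import *
tilt()"
python3 -m crank '[{"rx":0,"ry":0,"rz":0,"tx":0,"ty":0,"tz":2,"fingers":0},{"rx":0,"ry":0,"rz":0,"tx":0,"ty":0,"tz":2.5,"fingers":0},{"rx":0,"ry":0,"rz":0,"tx":0,"ty":0,"tz":6,"fingers":0},{"rx":0,"ry":0,"rz":0,"tx":0,"ty":-10,"tz":0,"fingers":0},{"rx":0,"ry":0,"rz":0,"tx":0,"ty":0,"tz":0,"fingers":0},{"rx":0,"ry":0,"rz":0,"tx":0,"ty":0,"tz":-6,"fingers":0},{"rx":0,"ry":0,"rz":0,"tx":0,"ty":0,"tz":0,"fingers":0}]'
python3 -c "
from h import *
tilt()"
python3 -m crank '[{"rx":0,"ry":0,"rz":0,"tx":0,"ty":0,"tz":-2,"fingers":0},{"rx":0,"ry":0,"rz":0,"tx":0,"ty":0,"tz":-2,"fingers":0},{"rx":0,"ry":0,"rz":0,"tx":0,"ty":0,"tz":-2,"fingers":0},{"rx":0,"ry":0,"rz":0,"tx":0,"ty":0,"tz":0,"fingers":0},{"rx":0,"ry":0,"rz":0,"tx":0,"ty":0,"tz":0,"fingers":0}]'
python3 -c "
from h import *
feel(6);tilt()"
```

```text
n 9171 slope deg x,y [-0.38 -2.43] z 0.0955
time: 11.75
ee_pos: [0.5158, -0.1084, 0.2482]
orientation: [0.0, 0.971, 0.24, 0.0]
contact_force: [0.0, -0.5, -2.7]
width: 0.0174
finger_force: 35.0
n 9192 slope deg x,y [-0.03 -0.03] z 0.092
time: 12.42
ee_pos: [0.5157, -0.1083, 0.2538]
orientation: [-0.0, 0.971, 0.24, -0.0]
contact_force: [0.0, -0.6, -5.8]
width: 0.0177
finger_force: 35.0
t 12.72 F [ 0.21  0.09 -4.62] sd [0.55 0.24 0.69] M [-0.003 -0.023  0.002] p [ 0.5157 -0.1083  0.2538]
n 9128 slope deg x,y [-0.73 -3.71] z 0.0972
```

```bash
python3 -m crank '[{"rx":0,"ry":0,"rz":0,"tx":0,"ty":0,"tz":2.5,"fingers":0},{"rx":0,"ry":0,"rz":0,"tx":0,"ty":0,"tz":2.5,"fingers":0},{"rx":0,"ry":0,"rz":0,"tx":0,"ty":0,"tz":6,"fingers":0},{"rx":0,"ry":0,"rz":0,"tx":0,"ty":-9,"tz":0,"fingers":0},{"rx":0,"ry":0,"rz":0,"tx":0,"ty":0,"tz":-5,"fingers":0},{"rx":0,"ry":0,"rz":0,"tx":0,"ty":0,"tz":-2,"fingers":0},{"rx":0,"ry":0,"rz":0,"tx":0,"ty":0,"tz":-2,"fingers":0},{"rx":0,"ry":0,"rz":0,"tx":0,"ty":0,"tz":-2,"fingers":0}]'
python3 -m crank '[{"rx":0,"ry":0,"rz":0,"tx":0,"ty":0,"tz":0,"fingers":0},{"rx":0,"ry":0,"rz":0,"tx":0,"ty":0,"tz":0,"fingers":0}]'
python3 -c "
from h import *
feel(6);tilt()"
```

```text
time: 13.78
ee_pos: [0.5115, -0.1004, 0.2538]
orientation: [-0.0, 0.971, 0.24, -0.0]
contact_force: [-0.6, 0.3, -4.6]
width: 0.0179
finger_force: 35.0
time: 14.02
ee_pos: [0.5115, -0.1004, 0.2537]
orientation: [-0.0, 0.971, 0.24, -0.0]
contact_force: [0.2, -0.8, -4.8]
width: 0.0177
finger_force: 35.0
t 14.32 F [-0.13  0.11 -4.89] sd [0.27 0.5  0.44] M [0.02  0.017 0.012] p [ 0.5115 -0.1004  0.2538]
n 9132 slope deg x,y [-0.78  3.59] z 0.0973
```

```bash
python3 -m crank '[{"rx":0,"ry":0,"rz":0,"tx":0,"ty":0,"tz":2.5,"fingers":0},{"rx":0,"ry":0,"rz":0,"tx":0,"ty":0,"tz":2.5,"fingers":0},{"rx":0,"ry":0,"rz":0,"tx":0,"ty":0,"tz":6,"fingers":0},{"rx":0,"ry":0,"rz":0,"tx":0,"ty":4.5,"tz":0,"fingers":0},{"rx":0,"ry":0,"rz":0,"tx":0,"ty":0,"tz":-5,"fingers":0},{"rx":0,"ry":0,"rz":0,"tx":0,"ty":0,"tz":-2,"fingers":0},{"rx":0,"ry":0,"rz":0,"tx":0,"ty":0,"tz":-2,"fingers":0},{"rx":0,"ry":0,"rz":0,"tx":0,"ty":0,"tz":-2,"fingers":0}]'
python3 -m crank '[{"rx":0,"ry":0,"rz":0,"tx":0,"ty":0,"tz":0,"fingers":0},{"rx":0,"ry":0,"rz":0,"tx":0,"ty":0,"tz":0,"fingers":0}]'
python3 -c "
from h import *
feel(6);tilt()"
```

```text
time: 15.38
ee_pos: [0.5135, -0.1043, 0.2538]
orientation: [-0.0, 0.971, 0.24, -0.0]
contact_force: [-0.2, 0.2, -4.3]
width: 0.0176
finger_force: 35.0
time: 15.62
ee_pos: [0.5135, -0.1043, 0.2538]
orientation: [-0.0, 0.971, 0.24, -0.0]
contact_force: [-0.3, 0.7, -3.9]
width: 0.0177
finger_force: 35.0
t 15.93 F [ 0.28 -0.01 -4.6 ] sd [0.48 0.46 0.41] M [ 0.001 -0.019 -0.001] p [ 0.5136 -0.1044  0.2538]
n 9118 slope deg x,y [-1.59 -0.02] z 0.0976
```

```bash
python3 -m crank '[{"rx":0,"ry":0,"rz":0,"tx":0,"ty":0,"tz":-2,"fingers":0},{"rx":0,"ry":0,"rz":0,"tx":0,"ty":0,"tz":-3,"fingers":0},{"rx":0,"ry":0,"rz":0,"tx":0,"ty":0,"tz":-3,"fingers":0},{"rx":0,"ry":0,"rz":0,"tx":0,"ty":0,"tz":-3,"fingers":0},{"rx":0,"ry":0,"rz":0,"tx":0,"ty":0,"tz":-3,"fingers":0},{"rx":0,"ry":0,"rz":0,"tx":0,"ty":0,"tz":-2,"fingers":0},{"rx":0,"ry":0,"rz":0,"tx":0,"ty":0,"tz":0,"fingers":0},{"rx":0,"ry":0,"rz":0,"tx":0,"ty":0,"tz":0,"fingers":0}]'
python3 -c "
from h import *
tilt(z0=.113,save='pics/w4.png');tilt(z0=.113);feel(3)"
```

```text
time: 16.98
ee_pos: [0.5136, -0.1043, 0.2697]
orientation: [-0.0, 0.971, 0.24, -0.0]
contact_force: [0.6, -0.1, -4.5]
width: 0.0176
finger_force: 35.0
n 9127 slope deg x,y [-1.62 -0.03] z 0.1135
n 9118 slope deg x,y [-1.63 -0.02] z 0.1135
t 17.23 F [ 0.54  0.19 -4.93] sd [0.15 0.2  0.16] M [-0.03   0.007  0.012] p [ 0.5136 -0.1043  0.2698]
```

View pics/w4.png

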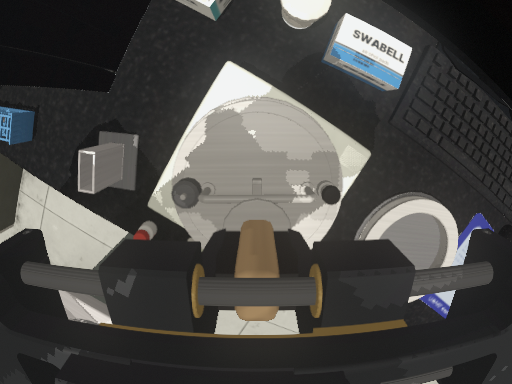

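The picture shows the lid raised off the heater, valve (185,192) and socket (330,195) level; slight 1.6° roll across the bar, which I correct, then check.

```bash
python3 -m crank '[{"rx":0,"ry":0.6,"rz":0,"tx":-1.2,"ty":0,"tz":-4,"fingers":0},{"rx":0,"ry":0.8,"rz":0,"tx":-1.7,"ty":0,"tz":-4,"fingers":0},{"rx":0,"ry":0.3,"rz":0,"tx":-0.6,"ty":0,"tz":-4,"fingers":0},{"rx":0,"ry":0,"rz":0,"tx":0,"ty":0,"tz":-3,"fingers":0},{"rx":0,"ry":0,"rz":0,"tx":0,"ty":0,"tz":0,"fingers":0}]'
python3 -c "
from h import *
tilt(z0=.128);go(.5135-.003-.0036*.885,-.1043-.2635-.0036*.465,.285,27.7)
s=snapshot('wrist');P=wcloud(s).reshape(-1,3);P=P[~np.isnan(P[:,0])]
c=np.array([.51,-.3665]);r=np.hypot(*(P[:,:2]-c).T);k=P[(r<.11)&(P[:,2]>.024)&(P[:,2]<.036)]
print(len(k),(k.min(0)+k.max(0))/2,k.max(0)-k.min(0))
from scipy.optimize import least_squares
"
```

```text
time: 17.85
ee_pos: [0.5103, -0.1061, 0.2851]
orientation: [-0.003, 0.971, 0.24, 0.015]
contact_force: [0.4, 0.4, -4.2]
width: 0.0175
finger_force: 35.0
n 9059 slope deg x,y [-1.02 -0.09] z 0.1289
{'t': 17.9, 'shift': [-125.2, 231.7, -3.9], 'yaw': np.float64(27.7), 'rz': np.float64(0.0)}
1858 [ 0.52250671 -0.36626635  0.02819947] [0.15572624 0.17599996 0.008266  ]
```

```bash
python3 -m crank '[{"rx":0,"ry":0,"rz":0,"tx":-5,"ty":9.3,"tz":-0.4,"fingers":0},{"rx":0,"ry":0,"rz":0,"tx":-10,"ty":18.5,"tz":-0.4,"fingers":0},{"rx":0,"ry":0,"rz":0,"tx":-15,"ty":27.8,"tz":-0.5,"fingers":0},{"rx":0,"ry":0,"rz":0,"tx":-17.4,"ty":32.4,"tz":-0.5,"fingers":0},{"rx":0,"ry":0,"rz":0,"tx":-17.4,"ty":32.4,"tz":-0.5,"fingers":0},{"rx":0,"ry":0,"rz":0,"tx":-17.4,"ty":32.4,"tz":-0.5,"fingers":0},{"rx":0,"ry":0,"rz":0,"tx":-16.2,"ty":30.2,"tz":-0.5,"fingers":0},{"rx":0,"ry":0,"rz":0,"tx":-12.4,"ty":23.2,"tz":-0.4,"fingers":0}]'
python3 -m crank '[{"rx":0,"ry":0,"rz":0,"tx":-8.7,"ty":16.2,"tz":-0.2,"fingers":0},{"rx":0,"ry":0,"rz":0,"tx":-5,"ty":9.3,"tz":0,"fingers":0},{"rx":0,"ry":0,"rz":0,"tx":0,"ty":0,"tz":0,"fingers":0},{"rx":0,"ry":0,"rz":0,"tx":0,"ty":0,"tz":0,"fingers":0}]'
cat >> h.py <<'E'
def lidpose(c,z0):
    s=snapshot("wrist");P=wcloud(s).reshape(-1,3);P=P[~np.isnan(P[:,0])]
    c=np.array(c);q=P[:,:2]-c;a=np.radians(27.7);X=np.array([np.cos(a),np.sin(a)]);Y=np.array([-X[1],X[0]])
    x,y,z=q@X,q@Y,P[:,2]-z0
    k=(np.hypot(x,y)<.095)&(abs(z)<.008); print('plate ext x',x[k].min(),x[k].max(),'y',y[k].min(),y[k].max())
    b=(abs(x)<.012)&(abs(y)<.056)&(abs(z-.041)<.006); print('bar y',y[b].min(),y[b].max(),'x',np.median(x[b]),'slope',np.degrees(np.polyfit(y[b],x[b],1)[0]))
    r=np.hypot(*(P[:,:2]-[.5107,-.3663]).T);k=P[(r<.11)&(P[:,2]>.025)&(P[:,2]<.036)]
    if len(k): print('ring',len(k),k.min(0),k.max(0))
E
python3 -c "
from h import *
print(bot.read_state()['ee_pos'])
tilt(c=(.5107,-.3663),z0=.128);lidpose((.5107,-.3663),.129)"
```

```text
time: 18.95
ee_pos: [0.5073, -0.3432, 0.2847]
orientation: [-0.004, 0.971, 0.239, 0.014]
contact_force: [-0.3, 0.8, -4.1]
width: 0.0177
finger_force: 35.0
time: 19.45
ee_pos: [0.508, -0.3684, 0.2852]
orientation: [-0.004, 0.971, 0.24, 0.014]
contact_force: [-0.1, 0.5, -4.4]
width: 0.0176
finger_force: 35.0
[ 0.50800785 -0.36839711  0.28516596]
n 9091 slope deg x,y [1.01 0.72] z 0.1289
plate ext x -0.06368729228518773 0.08552219249918072 y -0.08456665855148887 0.0847600569172436
bar y -0.05001893354357543 0.050026285994982954 x 0.001161008396277372 slope 0.2934446423213807
```

```bash
python3 -m crank '[{"rx":0,"ry":0,"rz":0,"tx":-0.3,"ty":0,"tz":6,"fingers":0},{"rx":0,"ry":0,"rz":0,"tx":-0.3,"ty":0,"tz":11,"fingers":0},{"rx":0,"ry":0,"rz":0,"tx":-0.4,"ty":0,"tz":14,"fingers":0},{"rx":0,"ry":0,"rz":0,"tx":-0.4,"ty":0,"tz":14,"fingers":0},{"rx":0,"ry":0,"rz":0,"tx":-0.4,"ty":0,"tz":13,"fingers":0},{"rx":0,"ry":0,"rz":0,"tx":-0.3,"ty":0,"tz":10,"fingers":0},{"rx":0,"ry":0,"rz":0,"tx":-0.1,"ty":0,"tz":6,"fingers":0},{"rx":0,"ry":0,"rz":0,"tx":0,"ty":0,"tz":0,"fingers":0}]'
python3 -c "
from h import *
tilt(c=(.5107,-.3663),z0=.055);lidpose((.5107,-.3663),.055)
s=snapshot('top');cv2.imwrite('pics/t2.png',cv2.resize(s['frame'][165:260,290:400],None,fx=6,fy=6,interpolation=cv2.INTER_CUBIC))
s=snapshot('scene');P=cloud(s).reshape(-1,3);P=P[~np.isnan(P[:,0])]
for n,z0,z1 in [('ring',.022,.034),('lid',.046,.06)]:
  k=P[(np.hypot(P[:,0]-.5107,P[:,1]+.3663)<.1)&(P[:,2]>z0)&(P[:,2]<z1)]; print(n,len(k),k.min(0),k.max(0))
"
```

```text
time: 20.55
ee_pos: [0.5078, -0.3691, 0.2107]
orientation: [-0.004, 0.971, 0.24, 0.014]
contact_force: [0.1, -0.5, -4.0]
width: 0.0175
finger_force: 35.0
n 9052 slope deg x,y [ 0.03 -0.15] z 0.0545
plate ext x -0.06450813830149738 0.08421994445914824 y -0.08580912290580162 0.08394635723073861
bar y -0.05168439955258152 0.048348781987163775 x 0.0007721516129926729 slope 0.320860860099611
ring 218 [ 0.53614613 -0.41109589  0.02763043] [ 0.60037838 -0.28244223  0.03182502]
ring 218 [ 0.41870555 -0.45337494  0.02221824] [ 0.56216687 -0.27971925  0.0339923 ]
lid 665 [ 0.42309005 -0.44904048  0.0533633 ] [ 0.59526285 -0.28241941  0.05999061]
```

```bash
python3 -m crank '[{"rx":0,"ry":0,"rz":0,"tx":0,"ty":-1.2,"tz":5,"fingers":0},{"rx":0,"ry":0,"rz":0,"tx":-0.3,"ty":0,"tz":5,"fingers":0},{"rx":0,"ry":0,"rz":0,"tx":0,"ty":0,"tz":2.5,"fingers":0},{"rx":0,"ry":0,"rz":0,"tx":0,"ty":0,"tz":1.5,"fingers":0},{"rx":0,"ry":0,"rz":0,"tx":0,"ty":0,"tz":1.5,"fingers":0},{"rx":0,"ry":0,"rz":0,"tx":-0.2,"ty":0,"tz":1.5,"fingers":0},{"rx":0,"ry":0,"rz":0,"tx":0,"ty":0,"tz":1,"fingers":0},{"rx":0,"ry":0,"rz":0,"tx":0,"ty":0,"tz":0,"fingers":0}]'
python3 -c "
from h import *
feel(3);tilt(c=(.5107,-.3663),z0=.037);lidpose((.5107,-.3663),.037)"
```

```text
time: 21.75
ee_pos: [0.5073, -0.368, 0.193]
orientation: [-0.004, 0.971, 0.24, 0.014]
contact_force: [0.8, 0.6, -5.5]
width: 0.0176
finger_force: 35.0
t 21.9 F [-0.52  0.08 -4.62] sd [0.49 0.12 0.57] M [-0.029  0.008  0.025] p [ 0.5074 -0.3681  0.1931]
n 9069 slope deg x,y [ 0.05 -0.05] z 0.0368
plate ext x -0.06825200783301716 0.08850354409255731 y -0.09007783761261193 0.08708853652435525
bar y -0.04947972889294528 0.05040384558094899 x 0.0007504486866514084 slope 0.33240707011805315
ring 4178 [ 0.4281957  -0.45621413  0.02763407] [ 0.60016354 -0.27951229  0.03599971]
```

View pics/t2.png

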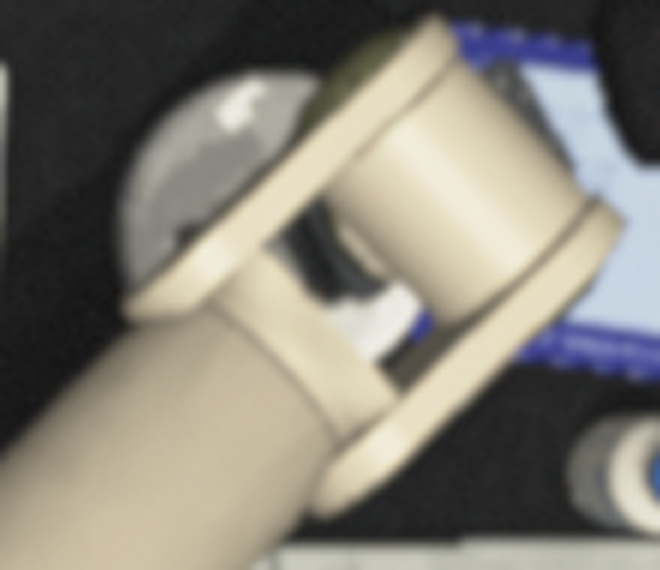

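The top picture is mostly blocked by the arm; the depth shows lid level and plug entering the ring (plate 3 mm above it). Lowering the rest gently.

```bash
python3 -m crank '[{"rx":0,"ry":0,"rz":0,"tx":0,"ty":0,"tz":1,"fingers":0},{"rx":0,"ry":0,"rz":0,"tx":0,"ty":0,"tz":1,"fingers":0},{"rx":0,"ry":0,"rz":0,"tx":0,"ty":0,"tz":0.8,"fingers":0},{"rx":0,"ry":0,"rz":0,"tx":0,"ty":0,"tz":0.8,"fingers":0},{"rx":0,"ry":0,"rz":0,"tx":0,"ty":0,"tz":0.8,"fingers":0},{"rx":0,"ry":0,"rz":0,"tx":0,"ty":0,"tz":0.8,"fingers":0},{"rx":0,"ry":0,"rz":0,"tx":0,"ty":0,"tz":0,"fingers":0}]'
python3 -c "
from h import *
feel(4);tilt(c=(.5107,-.3663),z0=.034);lidpose((.5107,-.3663),.034)"
```

```text
time: 22.88
ee_pos: [0.5075, -0.368, 0.1877]
orientation: [-0.004, 0.971, 0.24, 0.014]
contact_force: [-0.5, -0.3, -0.9]
width: 0.0178
finger_force: 35.0
t 23.07 F [ 0.3  -0.16 -1.33] sd [0.59 0.26 0.19] M [0.008 0.001 0.004] p [ 0.5075 -0.368   0.1878]
n 9224 slope deg x,y [-0.01  0.02] z 0.035
plate ext x -0.06672202064111403 0.08833502580648295 y -0.09016303991374514 0.08675394324153453
bar y -0.049758540921728045 0.05098345801339769 x 0.0007120766791941469 slope 0.5141793024041195
ring 15044 [ 0.42791457 -0.45621078  0.02749533] [ 0.60028289 -0.27952768  0.03599975]
```

```bash
python3 -m crank '[{"rx":0,"ry":0,"rz":0,"tx":0,"ty":0,"tz":5,"fingers":0},{"rx":0,"ry":0,"rz":0,"tx":-0.4,"ty":0,"tz":8,"fingers":0},{"rx":0,"ry":0,"rz":0,"tx":0,"ty":0,"tz":1.5,"fingers":0},{"rx":0,"ry":0,"rz":0,"tx":-8,"ty":0,"tz":-0.2,"fingers":0},{"rx":0,"ry":0,"rz":0,"tx":-14,"ty":0,"tz":-0.4,"fingers":0},{"rx":0,"ry":0,"rz":0,"tx":-16,"ty":0,"tz":-0.5,"fingers":0},{"rx":0,"ry":0,"rz":0,"tx":-14,"ty":0,"tz":-0.5,"fingers":0},{"rx":0,"ry":0,"rz":0,"tx":-8,"ty":0,"tz":-0.4,"fingers":0}]'
python3 -m crank '[{"rx":0,"ry":-1.7,"rz":0,"tx":0,"ty":0,"tz":-20,"fingers":0},{"rx":0,"ry":0,"rz":0,"tx":0,"ty":0,"tz":-40,"fingers":0},{"rx":0,"ry":0,"rz":0,"tx":0,"ty":0,"tz":-45,"fingers":0},{"rx":0,"ry":0,"rz":0,"tx":0,"ty":0,"tz":0,"fingers":0},{"rx":0,"ry":0,"rz":0,"tx":0,"ty":0,"tz":0,"fingers":0}]'
python3 -c "
from h import *
feel(3);tilt(c=(.5107,-.3663),z0=.034);lidpose((.5107,-.3663),.034)
go(.433,.079,.275,20)
st=bot.read_state(); print(rot(st['orientation'])[:,2])"
```

```text
time: 24.18
ee_pos: [0.4533, -0.3966, 0.1736]
orientation: [-0.003, 0.971, 0.239, 0.014]
contact_force: [-0.4, 0.3, -0.9]
width: 0.018
finger_force: 35.0
time: 24.8
ee_pos: [0.4535, -0.396, 0.2775]
orientation: [-0.001, 0.971, 0.24, -0.0]
contact_force: [0.9, 0.4, -0.4]
width: 0.0176
finger_force: 35.0
t 24.95 F [-0.06  0.09 -1.8 ] sd [0.22 0.37 0.03] M [ 0.032 -0.01   0.015] p [ 0.4536 -0.396   0.277 ]
n 8349 slope deg x,y [0.01 0.02] z 0.0351
plate ext x -0.0874183315276799 0.0884800118069329 y -0.090661653157792 0.08623669372673805
bar y -0.049990415283223635 0.05147260131900717 x -0.0003620760085179466 slope 0.2199556303283527
ring 12573 [ 0.42344141 -0.45643262  0.02733911] [ 0.60042536 -0.27959899  0.03599943]
{'t': 25.05, 'shift': [202.7, -430.1, 3.2], 'yaw': np.float64(27.7), 'rz': np.float64(7.7)}
[-0.00114613  0.00147391 -0.99999826]
```

```bash
python3 -m crank '[{"rx":0,"ry":0,"rz":0,"tx":12,"ty":-26,"tz":0,"fingers":0},{"rx":0,"ry":0,"rz":0,"tx":24,"ty":-51,"tz":0,"fingers":0},{"rx":0,"ry":0,"rz":0,"tx":26,"ty":-55,"tz":0,"fingers":0},{"rx":0,"ry":0,"rz":0,"tx":26,"ty":-55,"tz":0,"fingers":0},{"rx":0,"ry":0,"rz":0,"tx":26,"ty":-55,"tz":0,"fingers":0},{"rx":0,"ry":0,"rz":0,"tx":26,"ty":-55,"tz":0,"fingers":0},{"rx":0,"ry":0,"rz":0,"tx":26,"ty":-55,"tz":0,"fingers":0},{"rx":0,"ry":0,"rz":0,"tx":20,"ty":-43,"tz":0,"fingers":0}]'
python3 -m crank '[{"rx":0,"ry":0,"rz":0,"tx":11,"ty":-24,"tz":0,"fingers":0},{"rx":0,"ry":0,"rz":7.7,"tx":5.7,"ty":-11,"tz":0,"fingers":0},{"rx":0,"ry":0,"rz":0,"tx":0,"ty":0,"tz":0,"fingers":0},{"rx":0,"ry":0,"rz":0,"tx":0,"ty":0,"tz":0,"fingers":0}]'
python3 -c "
from h import *
go(.433,.079,.232,20)
s=snapshot('wrist');cv2.imwrite('pics/w5.png',s['frame']);P=wcloud(s).reshape(-1,3);P=P[~np.isnan(P[:,0])]
k=P[(np.hypot(P[:,0]-.433,P[:,1]-.079)<.04)&(P[:,2]>.084)&(P[:,2]<.093)];print(len(k),cv2.minAreaRect(k[:,:2].astype(np.float32)))
k=P[(np.hypot(P[:,0]-.433,P[:,1]-.079)<.06)&(P[:,2]>.003)&(P[:,2]<.02)];print(len(k),cv2.minAreaRect(k[:,:2].astype(np.float32)))
k=P[(np.hypot(P[:,0]-.433,P[:,1]-.079)<.04)&(P[:,2]>.13)&(P[:,2]<.17)]
a=np.radians(20);X=np.array([np.cos(a),np.sin(a)]);Y=np.array([-X[1],X[0]]);q=k[:,:2]-bot.read_state()['ee_pos'][:2]
print('hook',len(k),(q@X).min(),(q@X).max(),(q@Y).min(),(q@Y).max(),k[:,2].min(),k[:,2].max())"
```

```text
time: 26.05
ee_pos: [0.4341, 0.0422, 0.2784]
orientation: [-0.0, 0.971, 0.24, -0.0]
contact_force: [1.0, 0.2, -2.1]
width: 0.0178
finger_force: 35.0
time: 26.55
ee_pos: [0.4332, 0.0783, 0.2783]
orientation: [0.0, 0.985, 0.175, -0.0]
contact_force: [-0.1, 0.1, -1.2]
width: 0.0178
finger_force: 35.0
{'t': 26.55, 'shift': [0.1, -0.7, 46.3], 'yaw': np.float64(20.2), 'rz': np.float64(0.2)}
298 ((0.4341603219509125, 0.07931430637836456), (0.04778199642896652, 0.024044962599873543), 18.697233200073242)
1999 ((0.4329690933227539, 0.07855081558227539), (0.0797848254442215, 0.06420009583234787), 19.21120262145996)
hook 204 -0.0012642205092752506 0.0167974077468005 -0.003159095818449601 0.004555719527529606 0.15262893759488597 0.16514373716562092
```

View pics/w5.png

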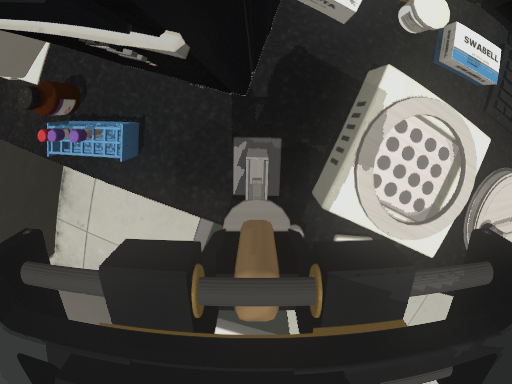

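The picture shows the bare heater at right and the hook at (257,160) right above the sleeve mouth. Lowering.

```bash
python3 -m crank '[{"rx":0,"ry":0,"rz":0.3,"tx":0,"ty":-0.7,"tz":25,"fingers":0},{"rx":0,"ry":0,"rz":0,"tx":0,"ty":0,"tz":25,"fingers":0},{"rx":0,"ry":0,"rz":0,"tx":0,"ty":0,"tz":10,"fingers":0},{"rx":0,"ry":0,"rz":0,"tx":0,"ty":0,"tz":10,"fingers":0},{"rx":0,"ry":0,"rz":0,"tx":0,"ty":0,"tz":10,"fingers":0},{"rx":0,"ry":0,"rz":0,"tx":0,"ty":0,"tz":0,"fingers":0}]'
python3 -c "
from h import *
feel(2);go(.4331,.079,.1363,19.9)"
```

```text
time: 27.35
ee_pos: [0.4328, 0.0794, 0.1981]
orientation: [-0.0, 0.985, 0.171, -0.0]
contact_force: [0.4, -0.4, -1.1]
width: 0.0176
finger_force: 35.0
t 27.45 F [ 0.15  0.3  -1.46] sd [0.55 0.13 0.09] M [-0.004  0.001  0.018] p [0.4331 0.0794 0.1988]
{'t': 27.45, 'shift': [-0.2, 0.4, 62.5], 'yaw': np.float64(19.7), 'rz': np.float64(-0.2)}
```

In the sleeve without contact; lowering on.

```bash
python3 -m crank '[{"rx":0,"ry":0,"rz":-0.2,"tx":0,"ty":0.3,"tz":15,"fingers":0},{"rx":0,"ry":0,"rz":0,"tx":0,"ty":0,"tz":17,"fingers":0},{"rx":0,"ry":0,"rz":0,"tx":0,"ty":0,"tz":15,"fingers":0},{"rx":0,"ry":0,"rz":0,"tx":0,"ty":0,"tz":9,"fingers":0},{"rx":0,"ry":0,"rz":0,"tx":0,"ty":0,"tz":4,"fingers":0},{"rx":0,"ry":0,"rz":0,"tx":0,"ty":0,"tz":0,"fingers":0}]'
python3 -m crank '[{"rx":0,"ry":0,"rz":0,"tx":0,"ty":0,"tz":0.8,"fingers":0},{"rx":0,"ry":0,"rz":0,"tx":0,"ty":0,"tz":0.8,"fingers":0},{"rx":0,"ry":0,"rz":0,"tx":0,"ty":0,"tz":0.5,"fingers":0},{"rx":0,"ry":0,"rz":0,"tx":0,"ty":0,"tz":0,"fingers":0}]'
python3 -c "
from h import *
feel(4);go(.4331,.079,.1363,19.9)"
```

```text
time: 28.2
ee_pos: [0.4332, 0.0791, 0.1387]
orientation: [0.0, 0.985, 0.173, 0.0]
contact_force: [-0.0, 0.2, -1.6]
width: 0.0179
finger_force: 35.0
time: 28.7
ee_pos: [0.433, 0.0791, 0.1364]
orientation: [0.0, 0.985, 0.173, 0.0]
contact_force: [0.8, 0.6, -0.9]
width: 0.018
finger_force: 35.0
t 28.9 F [-0.46  0.21 -1.08] sd [0.44 0.32 0.67] M [0.004 0.044 0.014] p [0.433  0.0791 0.1364]
{'t': 28.9, 'shift': [0.0, 0.2, 0.1], 'yaw': np.float64(19.9), 'rz': np.float64(0.0)}
```

Back at grip height; a further 0.5 mm, then release slowly and retreat.

```bash
python3 -m crank '[{"rx":0,"ry":0,"rz":0,"tx":0,"ty":0,"tz":0.5,"fingers":0},{"rx":0,"ry":0,"rz":0,"tx":0,"ty":0,"tz":0,"fingers":0.3},{"rx":0,"ry":0,"rz":0,"tx":0,"ty":0,"tz":0,"fingers":0.6},{"rx":0,"ry":0,"rz":0,"tx":0,"ty":0,"tz":0,"fingers":0.7},{"rx":0,"ry":0,"rz":0,"tx":0,"ty":0,"tz":0,"fingers":0.7},{"rx":0,"ry":0,"rz":0,"tx":0,"ty":0,"tz":0,"fingers":0.7},{"rx":0,"ry":0,"rz":0,"tx":0,"ty":0,"tz":0,"fingers":0.7},{"rx":0,"ry":0,"rz":0,"tx":0,"ty":0,"tz":0,"fingers":0.7}]'
python3 -m crank '[{"rx":0,"ry":0,"rz":0,"tx":0,"ty":0,"tz":-20,"fingers":0.7},{"rx":0,"ry":0,"rz":0,"tx":0,"ty":0,"tz":-50,"fingers":0.7},{"rx":0,"ry":0,"rz":0,"tx":0,"ty":0,"tz":-60,"fingers":0.7},{"rx":0,"ry":0,"rz":0,"tx":0,"ty":0,"tz":0,"fingers":0.7},{"rx":0,"ry":0,"rz":0,"tx":0,"ty":0,"tz":0,"fingers":0.7}]'
python3 -c "
from h import *
s=snapshot('wrist');P=wcloud(s).reshape(-1,3);P=P[~np.isnan(P[:,0])]
for z0,z1 in [(.155,.17),(.088,.096)]:
  k=P[(np.hypot(P[:,0]-.433,P[:,1]-.079)<.03)&(P[:,2]>z0)&(P[:,2]<z1)];print(len(k),k.mean(0),cv2.minAreaRect(k[:,:2].astype(np.float32)))
s=snapshot('scene');cv2.imwrite('pics/s9.png',cv2.resize(s['frame'][130:290,140:380],None,fx=3.3,fy=3.3,interpolation=cv2.INTER_CUBIC))"
```

```text
time: 29.9
ee_pos: [0.433, 0.0791, 0.1359]
orientation: [-0.0, 0.985, 0.173, -0.0]
contact_force: [-0.3, 0.5, -0.3]
width: 0.0621
finger_force: 0.0
time: 30.52
ee_pos: [0.4326, 0.0792, 0.2652]
orientation: [-0.0, 0.985, 0.173, -0.0]
contact_force: [-0.4, 0.7, -0.7]
width: 0.0618
finger_force: 0.0
629 [0.43389571 0.08001723 0.16167772] ((0.4326097071170807, 0.07938706874847412), (0.024021686986088753, 0.017730044201016426), 20.031269073486328)
743 [0.43866011 0.08165495 0.09177796] ((0.437385231256485, 0.0811271071434021), (0.041006192564964294, 0.04098781198263168), 20.93117904663086)
```

View pics/s9.png

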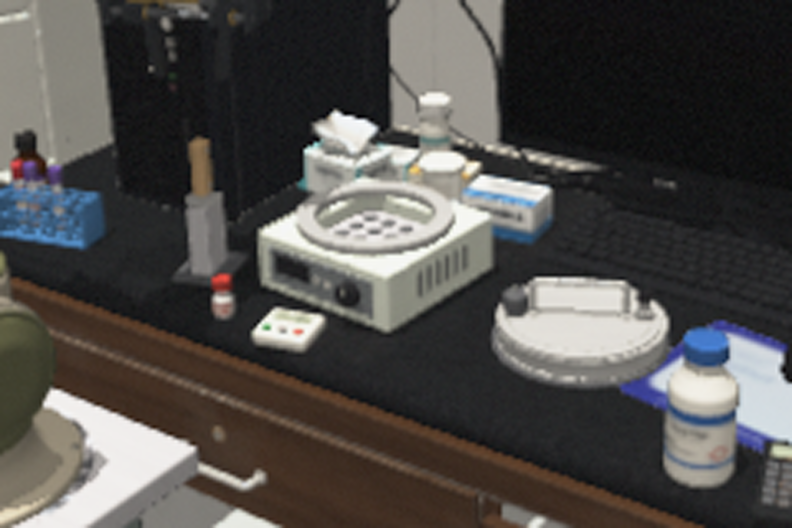

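The picture shows the lid flat on the rest (580,330), the heater bare, the lifter in its stand (203,200), and the bystanders in place.

```bash
python3 -c "
from cell import job
print(job.close_job())"
```

```text
the job is handed in; nothing more can be done
None
```

The job is handed in: the lid sits level and home in the rest's ring, the lifter is back in its stand, the bystanders look unmoved, and it took about 31 s; no verdict was returned.

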